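Sort sterilised instrument canisters by their indicator tag into V-notch racks

TASK

Three instrument canisters have come out of the steriliser. Lay the two that passed (round disc tag) in the two-place ready rack, one in each place, and the one that failed (narrow bar tag) in the single-place return cradle: each lying level and fully home in both its V notches, with its caps outside the plates and the tag facing up. Set them down gently, without dropping them, and leave the bottle, jar and bowl alone.

Things in the scene. Friction and masses are not known exactly. Their poses are not given: they have to be found in the camera images.
- disc_canister_1: closed steel canister, 128 mm long, 0.18 kg: round barrel 26 mm in diameter, at each end a square white cap 34 x 34 mm, 19 mm long; 90 mm of bare barrel between. Black tag on top at mid-length, a round disc 24 mm across: passed. Origin: barrel centre, on its axis (17 mm above the worktop at the start). x along the barrel, z out through the tag (up at the start); ends alike.
- disc_canister_2: closed steel canister, 128 mm long, 0.18 kg: round barrel 26 mm in diameter, at each end a square white cap 34 x 34 mm, 19 mm long; 90 mm of bare barrel between. Black tag on top at mid-length, a round disc 24 mm across: passed. Origin: barrel centre, on its axis (17 mm above the worktop at the start). x along the barrel, z out through the tag (up at the start); ends alike.
- bar_canister: closed steel canister, 128 mm long, 0.18 kg: round barrel 26 mm in diameter, at each end a square white cap 34 x 34 mm, 19 mm long; 90 mm of bare barrel between. Black tag on top at mid-length, a narrow bar 66 x 8 mm along the barrel: failed. Origin: barrel centre, on its axis (17 mm above the worktop at the start). x along the barrel, z out through the tag (up at the start); ends alike.
- ready_rack: the wide two-place ready rack, fixed, steel. Base plate 110 (x) x 150 (y) x 8 mm; on it two upright plates 64 mm apart along x, 8 mm thick, with two V notches each, 80 mm apart: 90 degrees, 42 mm wide at the rim, rim 53 and vertex 32 mm above the worktop. A canister lies along x, caps outside the plates (9 mm end play each way). Origin: centre of underside; z up.
- ready_rack_seat1 (a point): the point on the barrel axis, midway between the two plates, of a canister lying home in one place of the ready rack: 50 mm above the worktop, 40 mm to the +y side of the rack's middle. x along the canister, z up; either end of the canister may point to +x.
- ready_rack_seat2 (a point): the point on the barrel axis, midway between the two plates, of a canister lying home in the other place of the ready rack: 50 mm above the worktop, 40 mm to the -y side of the rack's middle. x along the canister, z up; either end of the canister may point to +x.
- return_cradle: the narrow single-place return cradle, fixed, steel. Base plate 110 (x) x 70 (y) x 8 mm; on it two upright plates 64 mm apart along x, 8 mm thick, with one V notch each: 90 degrees, 42 mm wide at the rim, rim 53 and vertex 32 mm above the worktop. A canister lies along x, caps outside the plates (9 mm end play each way). Origin: centre of underside; z up.
- return_cradle_seat (a point): the point on the barrel axis, midway between the two plates, of a canister lying home in the return cradle: 50 mm above the worktop. x along the canister, z up; either end of the canister may point to +x.
- bottle: bystander: amber bottle, 64 mm in diameter, 160 mm tall, loose; origin at the centre of its underside.
- jar: bystander: white jar with a steel lid, 68 mm in diameter, 80 mm tall, loose; origin at the centre of its underside.
- bowl: bystander: small steel bowl, 90 mm across, 40 mm tall, loose; origin at the centre of its underside.
Things that resemble listed ones, but are neither listed nor needed, are in the scene too. Leave any purple or red look-alike of the disc_canister_2 alone.

How it is judged:
By the outcome, as a careful person would: the job done as asked, in the order asked, and still so for the second after the job is handed in, with the robot touching nothing.
It also fails if it takes over 69 s, if anything falls off the work surface, if the arm or the gripper's body presses on something with over 40 N, if the wrist force passes 120 N, or if a joint passes its speed limit or range.

ROBOT

A 6-joint arm with a two-finger parallel gripper is mounted at the origin on the work surface. World frame = base frame: x ahead of the robot, y to its left, z up, the work surface at z = 0. Lengths are in m, angles in rad, forces in N, time in s.
With the tool pointing down it reaches from about 0.3 to 0.875 m from the base axis. Payload 6.4 kg.
Tool frame: the origin (TCP) lies on the mounting face of the last link; the fingertips stand 173 mm ahead of it and the grasp point (between the pads) lies 155 mm ahead of it; z points along the fingers, y is the direction in which the jaws open and shut (so a half turn about z gives the same grasp; the last joint's range is limited). The gripper opens to 85 mm and grips with 20 to 120 N. Pads are 22 mm wide; open, the fingers measure 114 mm over their backs; the gripper's body (76 mm by 85 mm) begins 54 mm behind the grasp point. The pads swing forward as they close: fully open they stand 13 mm farther back than shut.
Start: joints at [-0.206, 0.181, 1.607, -0, 1.354, -0.206], TCP at [0.575, 0, 0.405] pointing down, gripper open.
Joint ranges: [-2.99, 2.99], [-0.89, 2.07], [0.3, 2.58], [-1.14, 4.28], [0, 2.63], [-3.12, 3.12]. Speed limits (rad/s): [2.57, 2.57, 3.01, 3.14, 3.14, 3.14].

INTERFACE

Orientations are given as a unit quaternion [x, y, z, w].
In Python, from plant import arm gives the robot as it stands.
- The arm moves only by the shell command python3 -m jog 'ROWS' [OPENING] [FORCE]. ROWS is text: rows parted by semicolons, each of 6 numbers parted by spaces: the shift along the tool's x, y, z as a fraction of full scale, then the turn, a rotation vector about the tool's x, y, z as a fraction of full scale. In form: dx dy dz ax ay az; .... A call has 1 to 12 rows; each row shifts and turns the commanded pose from where the row before left it, along the tool's axes as they then stand; what a row does not reach is not made up. Full scale, the value 1, is 40 mm for a shift and 4 degrees for a turn. A row lasts 1/12 s, in which the tool goes at most 41.7 mm and 7.16 degrees, less where a joint would pass 70% of its speed; a pose out of reach is approached as far as the arm can. A call with a number of a shift or a turn outside -1 to 1 is refused whole. A call with a gripper value outside its range is refused whole. OPENING is the gripper's target within -1 to 1 (fully open at 1, half-way at 0, shut at -1), set as the call begins (- or left out, the last holds). The fingers move at their own pace and stop on an object; FORCE is the grip in N (left out, the last holds). Time passes only in rows, so rows that do not move let the fingers close. It gives the time, the measured TCP pose, the force and the opening at its end, in the units of the state.
- arm.state(): the state, without advancing time (a new reading comes with each control period).
- arm.snapshot(name): name is "scene" or "side" or "wrist"; returns a dict with "pixels" (420x560x3 uint8, red, green, blue), "depth" (420x560 float32, m along the optical axis (not along the pixel's ray), 0 where there is no reading), "camera_matrix" (3x3 intrinsics, pixels), "rvec" (rotation vector, rad) and "tvec" (3), from world to camera coordinates, as OpenCV has them. Camera axes: x right, y down, z forward; pixel columns grow to the right and rows downward; lengths in m; the calibration is good to about 2 mm. A picture is of the moment at which its call begins.
- arm.finish_job(): hands the job in, once; it reports no verdict.
The state is a dict: "t": time; "joint_pos": joint angles; "joint_velocities": joint speeds; "joint_torque": joint torques, N m; "position": TCP position; "ee_rot": TCP orientation; "contact_force": force on the tool from outside, world axes, zero at the start; "moment": the same for the moment, N m; "grip_width": finger opening in m.
Only numpy, scipy, OpenCV 4.12 (cv2) and the standard library are available. Lean on these libraries where they do the work, as an engineer would, in place of code of your own. Each camera call takes 0.05 s, during which the arm holds its last target.

## Working session

There is one attempt and no reset: what is moved stays moved. The work goes in short steps, Python scripts to look and compute and a shell command to move; the robot and the scene stay as the last step left them, time stands still between calls to the robot, and variables do not carry over. Pictures are saved under pics/ and viewed, and the job is handed in when it is done.

```bash
ls; mkdir -p pics; python3 - <<'E'
from plant import arm
import cv2,pickle
for n in("scene","side","wrist"):
    s=arm.snapshot(n); pickle.dump(s,open(f'pics/{n}0.pkl','wb'))
    cv2.imwrite(f'pics/{n}0.png',s["pixels"][:,:,::-1])
print(arm.state())
E
```

```text
pics
{'t': 0.15, 'joint_pos': array([-2.06301964e-01,  1.81399814e-01,  1.60775238e+00, -9.22191059e-07,
        1.35381046e+00, -2.06294490e-01]), 'joint_velocities': array([ 0.00130928, -0.00427273, -0.00269904, -0.00107625,  0.00298093,
       -0.00092422]), 'joint_torque': array([ 1.94259010e-03, -4.45260644e+01, -3.51692533e+01, -1.26067753e-04,
        5.82284134e-03,  2.14055274e-05]), 'position': array([5.74816678e-01, 5.46075465e-05, 4.03986934e-01]), 'ee_rot': array([ 7.07109187e-01,  7.07104043e-01, -3.75259540e-04, -5.73071540e-04]), 'contact_force': array([-0.66376705,  0.09874607,  0.39453931]), 'moment': array([-0.00018851, -0.02697471, -0.00906847]), 'grip_width': 0.08554681748879536}
```

View pics/scene0.png

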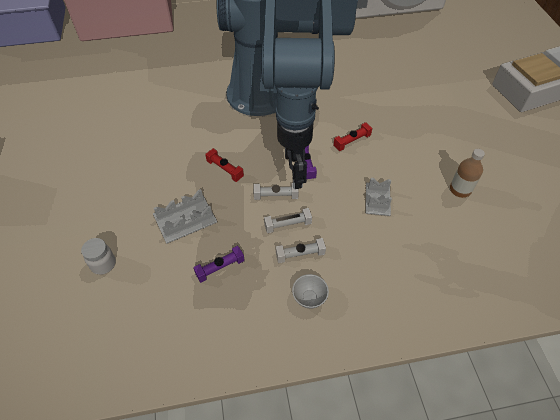

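View pics/side0.png

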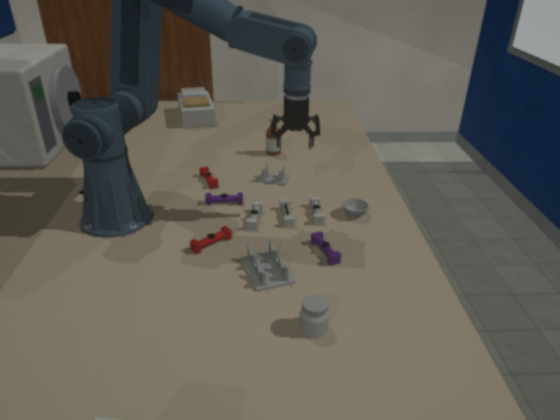

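View pics/wrist0.png

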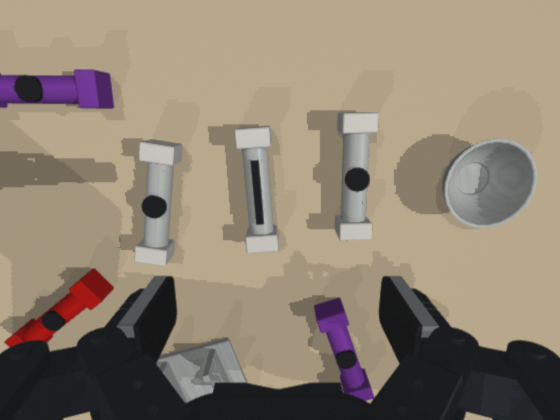

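Scene: the three white canisters are at (275,191) disc, (288,219) bar and (301,250) disc. The ready rack is at (185,215) and the cradle at (378,197). In the wrist view, canisters are at x≈155 (disc), 257 (bar) and 356 (disc). Next I'll measure them.

```bash
cat > h.py <<'E'
import numpy as np,cv2,pickle
def cam(s):
    R=cv2.Rodrigues(np.array(s["rvec"],float))[0]; t=np.array(s["tvec"],float).reshape(3); return R,t,np.array(s["camera_matrix"])
def ray(s,uv,z):
    R,t,K=cam(s); uv=np.atleast_2d(uv).astype(float)
    d=(np.linalg.inv(K)@np.c_[uv,np.ones(len(uv))].T).T@R; c=-R.T@t
    return c+d*((z-c[2])/d[:,2])[:,None]
def cloud(s):
    R,t,K=cam(s); D=s["depth"]; h,w=D.shape; v,u=np.mgrid[:h,:w]
    p=np.stack([(u-K[0,2])/K[0,0]*D,(v-K[1,2])/K[1,1]*D,D],-1)
    P=(p-t)@R; P[D==0]=np.nan; return P
def proj(s,P):
    R,t,K=cam(s); return cv2.projectPoints(np.atleast_2d(P).astype(float),np.array(s["rvec"],float),t,K,None)[0].reshape(-1,2)
E
python3 - <<'E'
from h import *
for n in("scene","side","wrist"):
    s=pickle.load(open(f'pics/{n}0.pkl','rb')); R,t,K=cam(s); print(n,-R.T@t,K[0,0],s["depth"].min(),s["depth"].max())
    P=cloud(s); 
    if n!="wrist":
        boxes={"scene":[(140,180,225,250),(355,165,400,225)],"side":[(235,235,300,295),(255,160,295,190)]}[n]
        for i,b in enumerate(boxes):
            c=s["pixels"][b[1]:b[3],b[0]:b[2],::-1]
            cv2.imwrite(f'pics/{n}_r{i}.png',cv2.resize(c,None,fx=8,fy=8,interpolation=cv2.INTER_CUBIC))
            q=P[b[1]:b[3],b[0]:b[2]].reshape(-1,3)
            for lo,hi in((.005,.012),(.045,.058)):
                m=q[(q[:,2]>lo)&(q[:,2]<hi)]
                print(' rack',i,lo,len(m),m.mean(0).round(4) if len(m) else '',cv2.minAreaRect(m[:,:2].astype(np.float32)*1000) if len(m)>3 else '')
    else:
        hsv=cv2.cvtColor(s["pixels"],cv2.COLOR_RGB2HSV)
        m=((hsv[...,1]<45)&(hsv[...,2]>100)).astype(np.uint8)
        m[270:]=0
        m=m*255
        cs,_=cv2.findContours(m,cv2.RETR_EXTERNAL,cv2.CHAIN_APPROX_NONE)
        for c in cs:
            if cv2.contourArea(c)>1000: print(cv2.boundingRect(c),cv2.contourArea(c))
        # caps top by height from depth
        for nm,u0,u1 in(("A",125,190),("bar",230,285),("B",330,385)):
            q=P[100:270,u0:u1].reshape(-1,3); q=q[(q[:,2]>.030)&(q[:,2]<.038)]
            ymid=(q[:,1].min()+q[:,1].max())/2
            r=cv2.minAreaRect(q[:,:2].astype(np.float32)*1000); print(nm,len(q),q[:,2].mean(),r)
E
```

```text
scene [ 1.26308663 -0.16081958  1.07289582] 465.07048371420757 0.0 2.364243
 rack 0 0.005 793 [ 0.4925 -0.283   0.0076] ((448.3561706542969, -283.9290771484375), (185.87403869628906, 231.54808044433594), 19.737241744995117)
 rack 0 0.045 141 [ 0.4866 -0.2808  0.0498] ((484.4527282714844, -282.575439453125), (76.1173095703125, 137.57672119140625), 16.62873649597168)
 rack 1 0.005 375 [0.5275 0.2637 0.0078] ((503.43206787109375, 262.1390686035156), (118.6899642944336, 207.48605346679688), 78.22235107421875)
 rack 1 0.045 80 [0.523  0.2689 0.0497] ((521.0390625, 267.6769104003906), (58.460384368896484, 75.44527435302734), 73.35391235351562)
side [ 0.46089019 -1.30219064  0.80395201] 461.6931174910357 0.0 3.9999967
 rack 0 0.005 843 [ 0.4792 -0.3007  0.0074] ((481.5038757324219, -288.1255187988281), (110.41033172607422, 153.62261962890625), 17.76861572265625)
 rack 0 0.045 122 [ 0.4803 -0.2907  0.0495] ((481.4254150390625, -286.10491943359375), (72.64264678955078, 141.17735290527344), 17.332599639892578)
 rack 1 0.005 158 [0.5206 0.2563 0.0073] ((527.2821044921875, 259.040771484375), (74.67426300048828, 130.2028350830078), 73.85003662109375)
 rack 1 0.045 25 [0.5188 0.2626 0.0493] ((516.9371337890625, 262.80059814453125), (62.330848693847656, 73.04393768310547), 75.5168228149414)
wrist [0.5748066  0.07482566 0.37244845] 347.5481191011983 0.0 0.47617453
(335, 184, 38, 57) 1314.5
(134, 139, 49, 127) 3309.5
(443, 138, 95, 91) 6417.5
(234, 126, 45, 128) 3472.5
(337, 112, 42, 63) 1581.5
A 1682 0.03249739737008401 ((448.4937438964844, -18.812278747558594), (128.185546875, 34.51405334472656), 81.1054916381836)
bar 1790 0.032662351313977205 ((554.1954345703125, -4.378753662109375), (33.98269271850586, 128.03628540039062), 3.955446720123291)
B 1826 0.0327578320428666 ((654.0901489257812, 9.644634246826172), (34.159751892089844, 127.53839874267578), 1.2914559841156006)
```

Canister sizes check out (128×34 mm, tops at 33 mm). I'll look at the ready rack from above before grasping.

```bash
python3 -m jog '-.9 -.29 0 0 0 0;-.9 -.29 0 0 0 0;-.9 -.29 0 0 0 0;-.9 -.29 0 0 0 0;-.9 -.29 0 0 0 0;-.9 -.29 0 0 0 0;-.9 -.29 0 0 0 0;-.9 -.29 0 0 0 0;0 0 0 0 0 0;0 0 0 0 0 0;0 0 0 0 0 0'; python3 - <<'E'
from plant import arm
from h import *
s=arm.snapshot("wrist"); pickle.dump(s,open('pics/w1.pkl','wb')); cv2.imwrite('pics/w1.png',s["pixels"][:,:,::-1])
print(arm.state()["position"])
P=cloud(s); q=P[:,:].reshape(-1,3)
q=q[(np.abs(q[:,0]-.481)<.13)&(np.abs(q[:,1]+.287)<.13)]
for lo,hi in((.006,.010),(.048,.056)):
    m=q[(q[:,2]>lo)&(q[:,2]<hi)]; print(lo,len(m),m[:,2].mean(),cv2.minAreaRect(m[:,:2].astype(np.float32)*1000))
# rim points drawn
img=s["pixels"][:,:,::-1].copy(); img[(P[...,2]>.048)&(P[...,2]<.056)]=(0,255,0)
img[(P[...,2]>.006)&(P[...,2]<.01)]=(255,0,0)
cv2.imwrite('pics/w1m.png',img)
E
```

```text
t: 1.07
position: [0.4821, -0.2878, 0.4043]
ee_rot: [0.707, 0.707, 0.0, -0.001]
contact_force: [0.5, -0.1, -0.2]
grip_width: 0.0857
[ 0.48240704 -0.28712073  0.40433754]
0.006 10780 0.007332345740603924 ((483.63958740234375, -284.11480712890625), (109.59117889404297, 149.5328369140625), 17.384395599365234)
0.048 863 0.051329772676640066 ((483.56451416015625, -284.4692687988281), (71.9449234008789, 138.0087432861328), 17.37102699279785)
```

View pics/w1m.png

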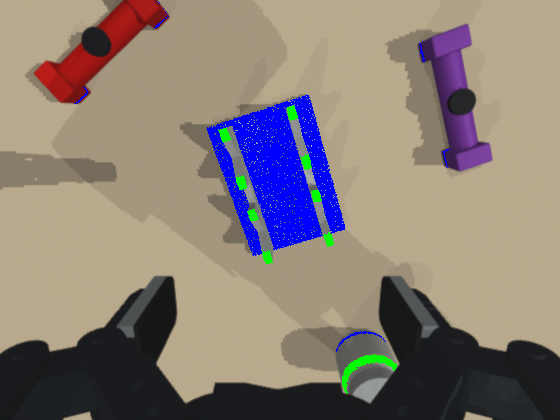

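View pics/w1.png

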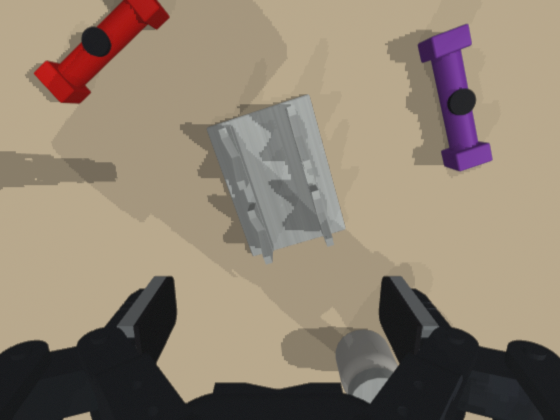

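The rack outline measures 109.6×149.5 mm and the rims 72×138 mm, matching the given sizes. Its centre is (0.4836, −0.2843) and its yaw is 17.4°. Next I go to disc canister A.

```bash
cat >> h.py <<'E'
from scipy.spatial.transform import Rotation as Rn
def go(x,y,z,axis=None):
    "needed move from the present pose, in tool axes, units of 40 mm / 4 deg (axis: world angle for tool x)"
    from plant import arm
    s=arm.state(); R=Rn.from_quat(s["ee_rot"]); p=np.array(s["position"])
    print("pos",p.round(4),"units tool xyz",(R.inv().apply(np.array([x,y,z])-p)/.04).round(3),"tilt",(R.apply([0,0,1])).round(4))
    a=np.degrees(np.arctan2(*R.apply([1,0,0])[[1,0]]))
    if axis is not None: 
        d=(axis-a+180)%360-180; print("axis now",a.round(2),"tool z turn units",round(-d/4,3),"joints",s["joint_pos"].round(2))
    print("F",np.round(s["contact_force"],1),"grip",round(s["grip_width"],4),"t",s["t"])
E
python3 -m jog '.958 -.121 .45 0 0 0;.958 -.121 .45 0 0 0;.958 -.121 .45 0 0 0;.958 -.121 .45 0 0 0;.958 -.121 .45 0 0 0;.958 -.121 .45 0 0 0;.958 -.121 .45 0 0 0;0 0 0 0 0 .74;0 0 0 0 0 .74;0 0 0 0 0 .74;0 0 0 0 0 0' ; python3 - <<'E'
from h import *
go(.4485,-.0188,.177,81.1)
for n in ['w1']:
    s=pickle.load(open('pics/w1.pkl','rb')); P=cloud(s).reshape(-1,3); m=P[(P[:,2]>.072)&(P[:,2]<.09)&(P[:,1]<-.3)]
    print(m.min(0),m.max(0),len(m))
s=pickle.load(open('pics/scene0.pkl','rb')); P=cloud(s)
for nm,b in dict(jar=(80,235,118,275),bottle=(450,145,490,200),bowl=(285,270,335,312)).items():
    q=P[b[1]:b[3],b[0]:b[2]].reshape(-1,3);q=q[q[:,2]>.02]; print(nm,np.nanmin(q,0),np.nanmax(q,0))
E
```

```text
t: 2.03
position: [0.4489, -0.0237, 0.2815]
ee_rot: [0.759, 0.651, 0.0, -0.0]
contact_force: [-0.3, 0.6, -0.1]
grip_width: 0.0855
pos [ 0.4489 -0.0237  0.2815] units tool xyz [ 0.12  -0.028  2.612] tilt [-1.e-04  2.e-04 -1.e+00]
axis now 81.22 tool z turn units 0.03 joints [-0.32  0.06  2.02  0.    1.07 -0.16]
F [-0.3  0.6 -0.1] grip 0.0855 t 2.0333
[ 0.55863785 -0.50729099  0.07201076] [ 0.59998411 -0.47425772  0.08134446] 702
jar [ 0.5581313  -0.53384643  0.02006046] [ 0.62444726 -0.46915077  0.0840662 ]
bottle [0.50468487 0.48388736 0.0205971 ] [0.56376936 0.54381646 0.1633097 ]
bowl [ 0.73756805 -0.03733779  0.02004633] [0.82751133 0.04998511 0.04349337]
```

```bash
python3 -m jog '.12 -.03 .5 0 0 0;0 0 .6 0 0 0;0 0 .6 0 0 0;0 0 .5 0 0 0;0 0 .2 0 0 0;0 0 .1 0 0 0;0 0 0 0 0 0;0 0 0 0 0 0'; python3 - <<'E'
from h import *
go(.4485,-.0188,.177,81.1)
E
```

```text
t: 2.7
position: [0.4492, -0.0207, 0.1823]
ee_rot: [0.759, 0.651, 0.0, 0.0]
contact_force: [0.5, -0.8, 0.8]
grip_width: 0.0852
pos [ 0.4492 -0.0207  0.1823] units tool xyz [ 0.045 -0.024  0.132] tilt [ 1.1e-03 -3.0e-04 -1.0e+00]
axis now 81.17 tool z turn units 0.016 joints [-0.31  0.26  2.05  0.    0.83 -0.16]
F [ 0.5 -0.8  0.8] grip 0.0852 t 2.7
```

```bash
python3 -m jog '.04 -.02 .1 0 0 0;0 0 0 0 0 0;0 0 0 0 0 0;0 0 0 0 0 0;0 0 0 0 0 0;0 0 0 0 0 0;0 0 0 0 0 0;0 0 0 0 0 0' -1 50; python3 - <<'E'
from h import *
go(.4485,-.0188,.177,81.1)
E
python3 -m jog '0 0 0 0 0 0;0 0 0 0 0 0;0 0 0 0 0 0;0 0 -.2 0 0 0;0 0 -.6 0 0 0;0 0 -.6 0 0 0;0 0 -.6 0 0 0;0 0 0 0 0 0;0 0 0 0 0 0' ;python3 - <<'E'
from h import *
from plant import arm
go(.4955,-.3225,.250,17.38)
for n in("wrist","side"):
    s=arm.snapshot(n); pickle.dump(s,open(f'pics/{n}2.pkl','wb')); cv2.imwrite(f'pics/{n}2.png',s["pixels"][:,:,::-1])
E
```

```text
t: 3.37
position: [0.4484, -0.0192, 0.178]
ee_rot: [0.76, 0.65, 0.0, 0.0]
contact_force: [-1.6, 1.1, 6.2]
grip_width: 0.0244
pos [ 0.4484 -0.0192  0.178 ] units tool xyz [0.01  0.001 0.025] tilt [ 7.e-04 -2.e-04 -1.e+00]
axis now 81.12 tool z turn units 0.004 joints [-0.31  0.26  2.06  0.    0.82 -0.15]
F [-1.6  1.1  6.2] grip 0.0244 t 3.3667
t: 4.12
position: [0.4485, -0.0192, 0.2587]
ee_rot: [0.76, 0.65, 0.001, 0.001]
contact_force: [-0.2, 0.1, -2.4]
grip_width: 0.0242
pos [ 0.4485 -0.0192  0.2587] units tool xyz [-7.31   2.33   0.229] tilt [ 0.0031 -0.001  -1.    ]
axis now 81.12 tool z turn units 15.935 joints [-0.31  0.1   2.03  0.    1.01 -0.15]
F [-0.2  0.1 -2.4] grip 0.0242 t 4.1167
```

View pics/wrist2.png

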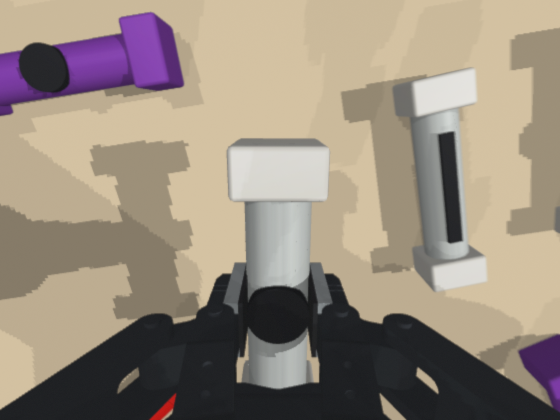

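View pics/side2.png

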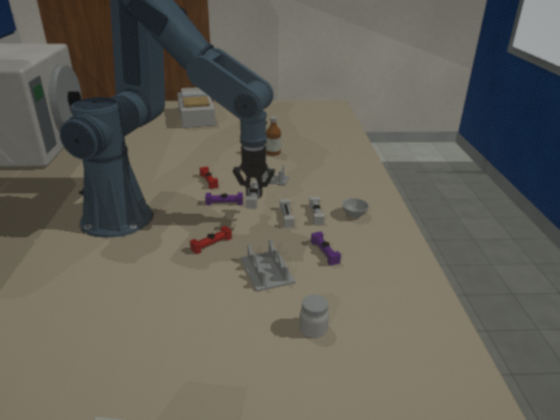

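Wrist view: canister A is held level and central, with its disc tag up at (277,313). The tips straddle the barrel and both caps are clear. Carrying it to seat 2.

```bash
python3 -m jog '-.5 .16 0 0 0 0;-.85 .27 0 0 0 0;-.85 .27 0 0 0 0;-.85 .27 0 0 0 0;-.85 .27 0 0 0 0;-.85 .27 0 0 0 0;-.85 .27 0 0 0 0;-.85 .27 0 0 0 0;-.5 .16 0 0 0 0;-.36 .12 0 0 0 0' && python3 -m jog '0 0 0 0 0 .5;0 0 0 0 0 1;0 0 0 0 0 1;0 0 0 0 0 1;0 0 0 0 0 1;0 0 0 0 0 1;0 0 0 0 0 1;0 0 0 0 0 1;0 0 0 0 0 1;0 0 0 0 0 1;0 0 0 0 0 1' && python3 -m jog '0 0 0 0 0 1;0 0 0 0 0 1;0 0 0 0 0 1;0 0 0 0 0 1;0 0 0 0 0 .93;0 0 0 0 0 .5;0 0 0 0 0 0;0 0 0 0 0 0';python3 - <<'E'
from h import *
from plant import arm
go(.4955,-.3225,.213,17.38)
E
```

```text
t: 5.05
position: [0.4943, -0.3247, 0.2551]
ee_rot: [0.76, 0.649, -0.0, -0.001]
contact_force: [-0.4, -0.1, -2.1]
grip_width: 0.0242
t: 5.97
position: [0.4943, -0.3217, 0.2549]
ee_rot: [0.943, 0.333, -0.001, -0.002]
contact_force: [-0.6, 0.2, -1.3]
grip_width: 0.0242
t: 6.63
position: [0.4945, -0.3219, 0.2556]
ee_rot: [0.988, 0.152, -0.001, -0.001]
contact_force: [0.5, -0.7, -1.9]
grip_width: 0.0239
pos [ 0.4945 -0.3219  0.2556] units tool xyz [0.021 0.025 1.064] tilt [-0.0024  0.0023 -1.    ]
axis now 17.47 tool z turn units 0.022 joints [-0.78  0.39  1.68 -0.    1.08  0.49]
F [ 0.5 -0.7 -1.9] grip 0.0239 t 6.6333
```

```bash
python3 -m jog '.02 .02 .4 0 0 0;0 0 .3 0 0 0;0 0 0 0 0 0;0 0 0 0 0 0';python3 - <<'E'
from h import *
from plant import arm
go(.4955,-.3225,.213,17.38)
s=arm.snapshot("wrist"); cv2.imwrite('pics/w3.png',s["pixels"][:,:,::-1])
E
```

```text
t: 6.97
position: [0.4954, -0.3223, 0.2278]
ee_rot: [0.988, 0.151, -0.001, -0.002]
contact_force: [-0.5, -0.4, -1.0]
grip_width: 0.0244
pos [ 0.4954 -0.3223  0.2278] units tool xyz [0.001 0.007 0.37 ] tilt [-0.0027  0.0027 -1.    ]
axis now 17.43 tool z turn units 0.012 joints [-0.78  0.43  1.68 -0.    1.03  0.49]
F [-0.5 -0.4 -1. ] grip 0.0244 t 6.9667
```

View pics/w3.png

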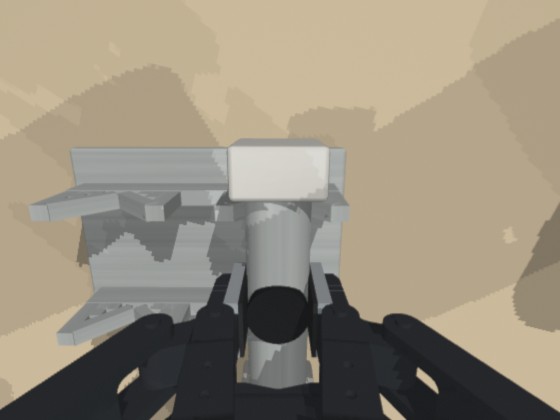

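Wrist view: barrel at u≈278 sits between the far notch rims at (225,205) and (335,205), and the cap lies beyond the plate. Lowering in small steps.

```bash
python3 -m jog '0 0 .15 0 0 0;0 0 .1 0 0 0;0 0 .06 0 0 0;0 0 .04 0 0 0;0 0 0 0 0 0;0 0 0 0 0 0';python3 -m jog '0 0 .03 0 0 0;0 0 .02 0 0 0;0 0 0 0 0 0;0 0 0 0 0 0'; python3 - <<'E'
from h import *
go(.4955,-.3225,.211,17.38)
E
```

```text
t: 7.52
position: [0.4961, -0.3229, 0.2155]
ee_rot: [0.988, 0.151, -0.0, -0.0]
contact_force: [0.3, 0.5, -2.7]
grip_width: 0.0242
t: 7.85
position: [0.4961, -0.3229, 0.2135]
ee_rot: [0.988, 0.151, 0.0, 0.0]
contact_force: [0.5, -0.3, -1.5]
grip_width: 0.0243
pos [ 0.4961 -0.3229  0.2135] units tool xyz [-0.01  -0.013  0.063] tilt [ 0. -0. -1.]
axis now 17.4 tool z turn units 0.005 joints [-0.78  0.45  1.68 -0.    1.    0.49]
F [ 0.5 -0.3 -1.5] grip 0.0243 t 7.85
```

```bash
python3 -m jog '0 0 .03 0 0 0;0 0 .02 0 0 0;0 0 0 0 0 0;0 0 0 0 0 0';python3 -m jog '0 0 .02 0 0 0;0 0 0 0 0 0;0 0 0 0 0 0'
```

```text
t: 8.18
position: [0.496, -0.3229, 0.2115]
ee_rot: [0.988, 0.151, -0.0, -0.0]
contact_force: [0.3, -0.5, -2.2]
grip_width: 0.0243
t: 8.43
position: [0.4961, -0.323, 0.211]
ee_rot: [0.988, 0.151, 0.0, 0.0]
contact_force: [-1.5, 0.3, 0.8]
grip_width: 0.0243
```

```bash
python3 -m jog '0 0 .02 0 0 0;0 0 0 0 0 0;0 0 0 0 0 0'; python3 -m jog '0 0 .02 0 0 0;0 0 0 0 0 0;0 0 0 0 0 0'
```

```text
t: 8.68
position: [0.4962, -0.323, 0.2109]
ee_rot: [0.988, 0.151, 0.0, 0.0]
contact_force: [-3.1, 2.3, 7.5]
grip_width: 0.0241
t: 8.93
position: [0.4962, -0.3231, 0.2108]
ee_rot: [0.988, 0.151, 0.0, 0.0]
contact_force: [-5.9, 4.0, 11.8]
grip_width: 0.0244
```

Seated: force rises at TCP z=0.211, which puts the axis at 50 mm as expected. Releasing.

```bash
python3 -m jog '0 0 -.02 0 0 0;0 0 0 0 0 0' - 20; python3 -m jog '0 0 0 0 0 0;0 0 0 0 0 0;0 0 0 0 0 0;0 0 0 0 0 0;0 0 0 0 0 0' 0.1; python3 -m jog '0 0 -.3 0 0 0;0 0 -.6 0 0 0;0 0 -.8 0 0 0;0 0 -.8 0 0 0;0 0 -.8 0 0 0;0 0 -.8 0 0 0;0 0 0 0 0 0;0 0 0 0 0 0';python3 - <<'E'
from h import *
from plant import arm
go(.654,.0096,.28,91.29)
s=arm.snapshot("wrist"); cv2.imwrite('pics/w4.png',s["pixels"][:,:,::-1]); pickle.dump(s,open('pics/w4.pkl','wb'))
P=cloud(s);q=P.reshape(-1,3);q=q[(np.abs(q[:,0]-.4955)<.09)&(np.abs(q[:,1]+.3225)<.09)&(q[:,2]<.09)]
m=q[q[:,2]>.058]; print(len(m),m[:,2].max()); 
m=m[m[:,2]>.064]; print(cv2.minAreaRect(m[:,:2].astype(np.float32)*1000))
E
```

```text
t: 9.1
position: [0.4962, -0.3231, 0.2109]
ee_rot: [0.988, 0.151, 0.0, 0.0]
contact_force: [-3.5, 2.4, 8.1]
grip_width: 0.0244
t: 9.52
position: [0.496, -0.3228, 0.2096]
ee_rot: [0.988, 0.151, -0.0, -0.0]
contact_force: [-0.4, -1.0, 0.7]
grip_width: 0.0471
t: 10.18
position: [0.4966, -0.3233, 0.3776]
ee_rot: [0.988, 0.151, 0.002, 0.003]
contact_force: [0.2, 1.3, -0.6]
grip_width: 0.047
pos [ 0.4966 -0.3233  0.3776] units tool xyz [ 6.238 -6.777  2.421] tilt [ 0.0045 -0.0044 -1.    ]
axis now 17.41 tool z turn units -18.471 joints [-0.78  0.24  1.59  0.    1.3   0.49]
F [ 0.2  1.3 -0.6] grip 0.047 t 10.1833
4206 0.06898228909690196
((496.1366882324219, -322.5338439941406), (127.8717041015625, 33.709415435791016), 17.350482940673828)
```

View pics/w4.png

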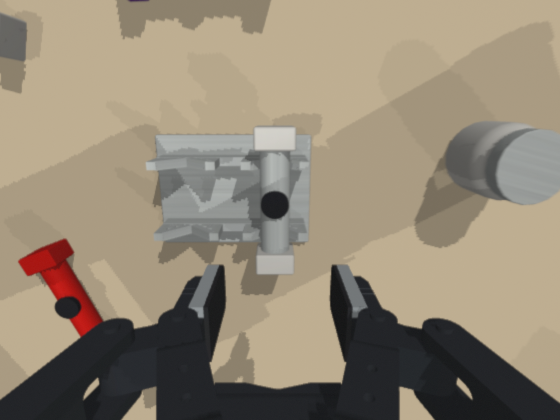

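Wrist view: A lies home in seat 2, tag up at (275,205), with caps outside the plates. Its centre is at (0.4961, −0.3225), cap tops at about 67 mm. Now canister B.

```bash
python3 -m jog '.78 -.85 .1 0 0 0;.78 -.85 .1 0 0 0;.78 -.85 .1 0 0 0;.78 -.85 .1 0 0 0;.78 -.85 .1 0 0 0;.78 -.85 .1 0 0 0;.78 -.85 .1 0 0 0;.78 -.85 .1 0 0 0;0 0 0 0 0 -1;0 0 0 0 0 -1;0 0 0 0 0 -1;0 0 0 0 0 -1' 1 50;python3 -m jog '0 0 0 0 0 -1;0 0 0 0 0 -1;0 0 0 0 0 -1;0 0 0 0 0 -1;0 0 0 0 0 -1;0 0 0 0 0 -1;0 0 0 0 0 -1;0 0 0 0 0 -1;0 0 0 0 0 -1;0 0 .2 0 0 -1;0 0 .2 0 0 -1;0 0 .2 0 0 -1';python3 -m jog '0 0 .2 0 0 -1;0 0 .2 0 0 -1;0 0 0 0 0 -.5;0 0 0 0 0 0;0 0 0 0 0 0';python3 - <<'E'
from h import *
from plant import arm
go(.6541,.0096,.178,91.29)
s=arm.snapshot("wrist"); P=cloud(s);q=P.reshape(-1,3);q=q[(np.abs(q[:,0]-.654)<.06)&(np.abs(q[:,1]-.01)<.09)&(q[:,2]<.038)&(q[:,2]>.030)]
print(cv2.minAreaRect(q[:,:2].astype(np.float32)*1000))
E
```

```text
t: 11.23
position: [0.6365, -0.0214, 0.3428]
ee_rot: [0.957, 0.29, -0.002, -0.001]
contact_force: [0.3, 0.0, 0.3]
grip_width: 0.0853
t: 12.23
position: [0.6364, -0.0221, 0.3189]
ee_rot: [0.757, 0.653, -0.001, -0.001]
contact_force: [-1.1, 0.1, -0.0]
grip_width: 0.0852
t: 12.65
position: [0.6366, -0.0221, 0.3036]
ee_rot: [0.699, 0.715, -0.001, -0.001]
contact_force: [0.4, 0.3, -0.1]
grip_width: 0.0857
pos [ 0.6366 -0.0221  0.3036] units tool xyz [0.781 0.464 3.14 ] tilt [-2.7e-03  6.0e-04 -1.0e+00]
axis now 91.33 tool z turn units 0.009 joints [-0.22  0.42  1.52  0.    1.21 -0.24]
F [ 0.4  0.3 -0.1] grip 0.0857 t 12.65
((654.1818237304688, 9.67440414428711), (33.8394889831543, 127.03710174560547), 1.3636819124221802)
```

```bash
python3 -m jog '.4 .23 0 0 0 0;.38 .23 .3 0 0 0;0 0 .6 0 0 0;0 0 .6 0 0 0;0 0 .6 0 0 0;0 0 .5 0 0 0;0 0 .2 0 0 0;0 0 0 0 0 0;0 0 0 0 0 0';python3 - <<'E'
from h import *
go(.6541,.0096,.178,91.3)
E
```

```text
t: 13.45
position: [0.655, 0.0094, 0.1934]
ee_rot: [0.699, 0.716, -0.0, -0.0]
contact_force: [1.2, 0.1, 1.1]
grip_width: 0.0853
pos [0.655  0.0094 0.1934] units tool xyz [ 0.007 -0.021  0.385] tilt [-1.e-04  0.e+00 -1.e+00]
axis now 91.38 tool z turn units 0.019 joints [-0.17  0.6   1.51  0.    1.03 -0.19]
F [1.2 0.1 1.1] grip 0.0853 t 13.45
```

```bash
python3 -m jog '0 -.02 .2 0 0 0;0 0 .12 0 0 0;0 0 .06 0 0 0;0 0 0 0 0 0;0 0 0 0 0 0';  python3 -m jog '0 0 0 0 0 0;0 0 0 0 0 0;0 0 0 0 0 0;0 0 0 0 0 0;0 0 0 0 0 0;0 0 0 0 0 0;0 0 0 0 0 0;0 0 0 0 0 0;0 0 0 0 0 0;0 0 0 0 0 0' -1 50; python3 - <<'E'
from h import *
go(.6541,.0096,.178,91.3)
E
```

```text
t: 13.87
position: [0.654, 0.0094, 0.1781]
ee_rot: [0.698, 0.716, 0.0, 0.0]
contact_force: [-0.3, 0.5, -0.6]
grip_width: 0.0853
t: 14.7
position: [0.6542, 0.0093, 0.1782]
ee_rot: [0.698, 0.716, 0.0, 0.0]
contact_force: [-0.1, 0.1, 3.0]
grip_width: 0.0243
pos [0.6542 0.0093 0.1782] units tool xyz [ 0.007 -0.001  0.006] tilt [ 6.e-04 -1.e-04 -1.e+00]
axis now 91.4 tool z turn units 0.025 joints [-0.17  0.62  1.52  0.    1.01 -0.19]
F [-0.1  0.1  3. ] grip 0.0243 t 14.7
```

```bash
python3 -m jog '0 0 -.2 0 0 0;0 0 -.5 0 0 0;0 0 -.6 0 0 0;0 0 -.6 0 0 0;0 0 -.6 0 0 0;0 0 -.3 0 0 0;0 0 0 0 0 0';python3 - <<'E'
from h import *
from plant import arm
go(.4717,-.2461,.28,17.38)
s=arm.snapshot("wrist"); cv2.imwrite('pics/w5.png',s["pixels"][:,:,::-1])
E
```

```text
t: 15.28
position: [0.655, 0.0092, 0.2935]
ee_rot: [0.698, 0.716, 0.002, 0.002]
contact_force: [0.8, -0.9, -1.5]
grip_width: 0.0243
pos [0.655  0.0092 0.2935] units tool xyz [-6.269 -4.74   0.318] tilt [ 0.0057 -0.001  -1.    ]
axis now 91.4 tool z turn units 18.506 joints [-0.17  0.46  1.48 -0.    1.19 -0.19]
F [ 0.8 -0.9 -1.5] grip 0.0243 t 15.2833
```

View pics/w5.png

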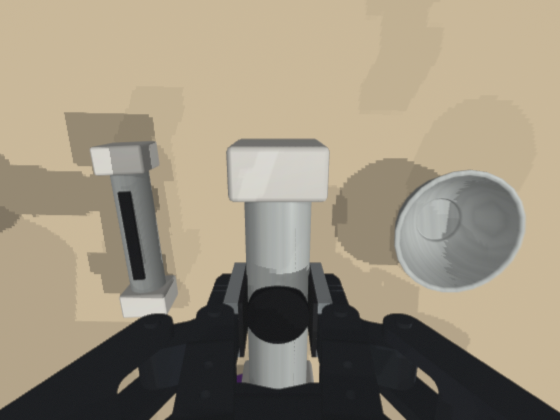

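B is held central and level with its disc tag up at (278,313). The bar canister and bowl haven't been disturbed. Carrying B to seat 1.

```bash
python3 -m jog '-.4 -.3 0 0 0 0;-.7 -.53 0 0 0 0;-.7 -.53 0 0 0 0;-.7 -.53 0 0 0 0;-.7 -.53 0 0 0 0;-.7 -.53 0 0 0 0;-.7 -.53 0 0 0 0;-.7 -.53 0 0 0 0;-.6 -.45 0 0 0 0;-.37 -.28 0 0 0 0;0 0 0 0 0 .5;0 0 0 0 0 1' && python3 -m jog '0 0 0 0 0 1;0 0 0 0 0 1;0 0 0 0 0 1;0 0 0 0 0 1;0 0 0 0 0 1;0 0 0 0 0 1;0 0 0 0 0 1;0 0 0 0 0 1;0 0 0 0 0 1;0 0 0 0 0 1;0 0 0 0 0 1;0 0 0 0 0 1' && python3 -m jog '0 0 0 0 0 1;0 0 0 0 0 1;0 0 0 0 0 1;0 0 0 0 0 1;0 0 0 0 0 .5;0 0 0 0 0 .5;0 0 0 0 0 0;0 0 0 0 0 0';python3 - <<'E'
from h import *
go(.4717,-.2461,.23,17.38)
E
```

```text
t: 16.33
position: [0.4689, -0.2467, 0.2876]
ee_rot: [0.736, 0.677, -0.0, -0.002]
contact_force: [-0.5, 0.5, -2.7]
grip_width: 0.0246
t: 17.33
position: [0.4698, -0.2453, 0.2875]
ee_rot: [0.948, 0.319, -0.001, -0.002]
contact_force: [0.4, -0.0, -2.5]
grip_width: 0.0244
t: 18.0
position: [0.47, -0.2455, 0.2882]
ee_rot: [0.988, 0.152, -0.001, -0.001]
contact_force: [0.1, 0.6, -2.2]
grip_width: 0.0243
pos [ 0.47   -0.2455  0.2882] units tool xyz [0.039 0.03  1.454] tilt [-0.0025  0.0021 -1.    ]
axis now 17.46 tool z turn units 0.02 joints [-0.71  0.22  1.82 -0.    1.11  0.56]
F [ 0.1  0.6 -2.2] grip 0.0243 t 18.0
```

```bash
python3 -m jog '.03 .03 .4 0 0 .02;0 0 .5 0 0 0;0 0 .4 0 0 0;0 0 .1 0 0 0;0 0 0 0 0 0;0 0 0 0 0 0';python3 - <<'E'
from h import *
from plant import arm
go(.4717,-.2461,.211,17.38)
s=arm.snapshot("wrist"); cv2.imwrite('pics/w6.png',s["pixels"][:,:,::-1])
E
```

```text
t: 18.5
position: [0.4721, -0.2468, 0.2339]
ee_rot: [0.989, 0.151, -0.0, -0.0]
contact_force: [0.4, 0.4, -2.3]
grip_width: 0.0245
pos [ 0.4721 -0.2468  0.2339] units tool xyz [-0.004 -0.019  0.572] tilt [-5.e-04  4.e-04 -1.e+00]
axis now 17.35 tool z turn units -0.008 joints [-0.7   0.31  1.83 -0.    1.    0.56]
F [ 0.4  0.4 -2.3] grip 0.0245 t 18.5
```

View pics/w6.png

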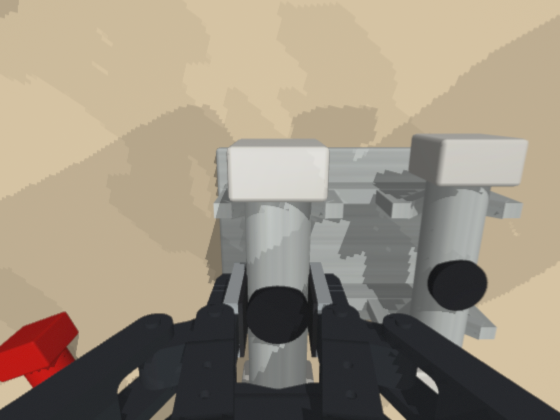

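B is over seat 1: barrel at u≈278 between the rims at (225,205) and (335,205). A lies clear to the right at (457,285). Lowering.

```bash
python3 -m jog '0 -.02 .2 0 0 0;0 0 .15 0 0 0;0 0 .1 0 0 0;0 0 .04 0 0 0;0 0 0 0 0 0;0 0 0 0 0 0';python3 -m jog '0 0 .03 0 0 0;0 0 .02 0 0 0;0 0 0 0 0 0;0 0 0 0 0 0'
```

```text
t: 19.05
position: [0.4718, -0.246, 0.2142]
ee_rot: [0.989, 0.151, -0.0, -0.0]
contact_force: [-0.2, 0.6, -2.7]
grip_width: 0.0241
t: 19.38
position: [0.4718, -0.246, 0.2124]
ee_rot: [0.989, 0.151, 0.0, 0.0]
contact_force: [-0.5, 0.2, -2.5]
grip_width: 0.0243
```

```bash
python3 -m jog '0 0 .02 0 0 0;0 0 .015 0 0 0;0 0 0 0 0 0;0 0 0 0 0 0';python3 -m jog '0 0 .02 0 0 0;0 0 0 0 0 0;0 0 0 0 0 0'
```

```text
t: 19.72
position: [0.4721, -0.2464, 0.2113]
ee_rot: [0.989, 0.151, 0.0, 0.001]
contact_force: [0.5, -1.4, 0.8]
grip_width: 0.0243
t: 19.97
position: [0.4722, -0.2465, 0.2111]
ee_rot: [0.989, 0.151, 0.0, 0.001]
contact_force: [-0.2, -0.9, 5.9]
grip_width: 0.0243
```

```bash
python3 -m jog '0 0 .01 0 0 0;0 0 0 0 0 0;0 0 0 0 0 0' - 20; python3 -m jog '0 0 0 0 0 0;0 0 0 0 0 0;0 0 0 0 0 0;0 0 0 0 0 0;0 0 0 0 0 0' 0.1; python3 -m jog '0 0 -.3 0 0 0;0 0 -.6 0 0 0;0 0 -.8 0 0 0;0 0 -.8 0 0 0;0 0 -.8 0 0 0;0 0 -.8 0 0 0;0 0 0 0 0 0;0 0 0 0 0 0';python3 - <<'E'
from h import *
from plant import arm
go(.519,.265,.404,91)
s=arm.snapshot("wrist"); cv2.imwrite('pics/w7.png',s["pixels"][:,:,::-1]); 
P=cloud(s).reshape(-1,3)
for c in((.4717,-.2461),(.4955,-.3225)):
    d=P[:,:2]-c; a=np.radians(17.38); l=-d[:,0]*np.sin(a)+d[:,1]*np.cos(a)
    m=P[(np.abs(l)<.03)&(np.hypot(*d.T)<.08)&(P[:,2]>.064)&(P[:,2]<.09)]; print(m[:,2].max(),cv2.minAreaRect(m[:,:2].astype(np.float32)*1000))
E
```

```text
t: 20.22
position: [0.4722, -0.2465, 0.211]
ee_rot: [0.989, 0.151, 0.0, 0.001]
contact_force: [-2.2, -0.6, 9.5]
grip_width: 0.024
t: 20.63
position: [0.4717, -0.2458, 0.2094]
ee_rot: [0.989, 0.151, -0.0, -0.0]
contact_force: [-0.1, 0.3, 0.6]
grip_width: 0.0472
t: 21.3
position: [0.4723, -0.2463, 0.3771]
ee_rot: [0.989, 0.151, 0.002, 0.002]
contact_force: [-0.8, -0.4, -0.1]
grip_width: 0.047
pos [ 0.4723 -0.2463  0.3771] units tool xyz [  4.924 -11.852  -0.717] tilt [ 0.0046 -0.0039 -1.    ]
axis now 17.33 tool z turn units -18.417 joints [-0.7   0.11  1.74  0.    1.28  0.56]
F [-0.8 -0.4 -0.1] grip 0.047 t 21.3
0.06839407567849859 ((472.277099609375, -246.14599609375), (127.66848754882812, 33.63382339477539), 17.34685707092285)
0.06826742438319866 ((496.63153076171875, -322.3548889160156), (126.58399200439453, 33.95138168334961), 17.402027130126953)
```

View pics/w7.png

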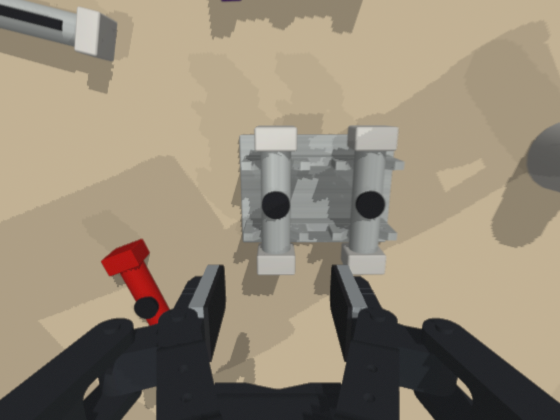

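Both disc canisters are home with tags up at (275,205) and (370,205). They are at the seat points within 1 mm, with cap tops at 67–68 mm. Now a look at the cradle.

```bash
python3 -m jog '.36 -.87 0 0 0 0;.36 -.87 0 0 0 0;.36 -.87 0 0 0 0;.36 -.87 0 0 0 0;.36 -.87 0 0 0 0;.36 -.87 0 0 0 0;.36 -.87 0 0 0 0;.36 -.87 0 0 0 0;.36 -.87 0 0 0 0;.36 -.87 0 0 0 0;.36 -.87 0 0 0 0;.36 -.87 0 0 0 0' 1; python3 -m jog '.36 -.87 -.3 0 0 0;.36 -.87 -.3 0 0 0;0 0 0 0 0 0;0 0 0 0 0 0;0 0 0 0 0 0';python3 - <<'E'
from h import *
from plant import arm
go(.5542,-.0044,.28,93.96)
s=arm.snapshot("wrist"); cv2.imwrite('pics/w8.png',s["pixels"][:,:,::-1]); 
P=cloud(s); q=P.reshape(-1,3); q=q[(np.hypot(q[:,0]-.519,q[:,1]-.265)<.11)]
for lo,hi in((.006,.010),(.048,.056)):
    m=q[(q[:,2]>lo)&(q[:,2]<hi)]; print(lo,len(m),m[:,2].mean(),cv2.minAreaRect(m[:,:2].astype(np.float32)*1000))
E
```

```text
t: 22.35
position: [0.5116, 0.206, 0.372]
ee_rot: [0.989, 0.151, -0.002, 0.0]
contact_force: [0.1, -0.5, -0.3]
grip_width: 0.0853
t: 22.77
position: [0.5186, 0.2789, 0.3958]
ee_rot: [0.989, 0.151, -0.002, 0.0]
contact_force: [-0.7, 0.2, -0.0]
grip_width: 0.0854
pos [0.5186 0.2789 0.3958] units tool xyz [-1.256  7.025  2.904] tilt [-0.0032 -0.0015 -1.    ]
axis now 17.37 tool z turn units -19.149 joints [ 0.29  0.22  1.58 -0.    1.35  1.56]
F [-0.7  0.2 -0. ] grip 0.0854 t 22.7667
0.006 4880 0.007270077297557088 ((519.2533569335938, 267.4780578613281), (69.62062072753906, 109.53166961669922), 72.61273193359375)
0.048 456 0.05125901754469175 ((518.9849853515625, 267.23541259765625), (58.19492721557617, 72.1259536743164), 72.53672790527344)
```

View pics/w8.png

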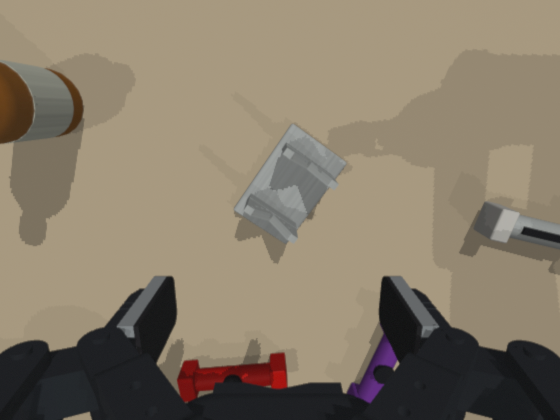

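Cradle measures 69.6×109.5 mm, rims 72 mm apart, matching the given sizes. Its centre is (0.5191, 0.2674) and its x axis is at −17.4°. Now the bar canister.

```bash
python3 -m jog '-.14 .78 .2 0 0 0;-.14 .78 .2 0 0 0;-.14 .78 .2 0 0 0;-.14 .78 .2 0 0 0;-.14 .78 .2 0 0 0;-.14 .78 .2 0 0 0;-.14 .78 .2 0 0 0;-.14 .78 .2 0 0 0;-.14 .78 .2 0 0 0;0 0 0 0 0 -1;0 0 0 0 0 -1;0 0 0 0 0 -1';python3 -m jog '0 0 0 0 0 -1;0 0 0 0 0 -1;0 0 0 0 0 -1;0 0 0 0 0 -1;0 0 0 0 0 -1;0 0 0 0 0 -1;0 0 0 0 0 -1;0 0 0 0 0 -1;0 0 0 0 0 -1;0 0 0 0 0 -1;0 0 0 0 0 -1;0 0 0 0 0 -1';python3 -m jog '0 0 0 0 0 -1;0 0 0 0 0 -1;0 0 0 0 0 -1;0 0 0 0 0 -1;0 0 0 0 0 -.15;0 0 0 0 0 0;0 0 0 0 0 0';python3 - <<'E'
from h import *
from plant import arm
s=arm.snapshot("wrist"); cv2.imwrite('pics/w9.png',s["pixels"][:,:,::-1]); 
P=cloud(s);q=P.reshape(-1,3);q=q[(np.abs(q[:,0]-.554)<.05)&(np.abs(q[:,1]+.004)<.09)&(q[:,2]<.038)&(q[:,2]>.030)]
print(cv2.minAreaRect(q[:,:2].astype(np.float32)*1000))
go(.5542,-.0044,.178,93.96)
E
```

```text
t: 23.82
position: [0.5537, -0.0065, 0.3245]
ee_rot: [0.968, 0.253, -0.001, -0.001]
contact_force: [0.6, 0.0, -0.0]
grip_width: 0.0853
t: 24.82
position: [0.5537, -0.0054, 0.3248]
ee_rot: [0.781, 0.625, -0.001, -0.001]
contact_force: [0.5, 0.1, 1.1]
grip_width: 0.0855
t: 25.4
position: [0.5543, -0.0047, 0.3253]
ee_rot: [0.684, 0.73, -0.0, -0.0]
contact_force: [0.7, -0.5, 0.5]
grip_width: 0.0854
((553.8995971679688, -4.632865905761719), (33.53594970703125, 127.52652740478516), 3.9034109115600586)
pos [ 0.5544 -0.0045  0.3254] units tool xyz [ 3.000e-03 -3.000e-03  3.686e+00] tilt [-6.e-04  1.e-04 -1.e+00]
axis now 93.77 tool z turn units -0.048 joints [-0.22  0.22  1.73 -0.    1.19 -0.29]
F [ 0.1 -0.3  0.4] grip 0.0854 t 25.45
```

```bash
python3 -m jog '0 0 .5 0 0 -.04;0 0 .6 0 0 0;0 0 .6 0 0 0;0 0 .6 0 0 0;0 0 .6 0 0 0;0 0 .3 0 0 0;0 0 .15 0 0 0;0 0 0 0 0 0;0 0 0 0 0 0';python3 - <<'E'
from h import *
go(.5541,-.0045,.178,93.96)
E
```

```text
t: 26.2
position: [0.5552, -0.0041, 0.1924]
ee_rot: [0.682, 0.732, 0.0, 0.0]
contact_force: [0.2, 0.3, -0.2]
grip_width: 0.0854
pos [ 0.5552 -0.0041  0.1924] units tool xyz [-0.008 -0.028  0.361] tilt [ 9.e-04 -2.e-04 -1.e+00]
axis now 94.06 tool z turn units 0.025 joints [-0.22  0.42  1.79 -0.    0.93 -0.29]
F [ 0.2  0.3 -0.2] grip 0.0854 t 26.2
```

```bash
python3 -m jog '0 -.02 .2 0 0 0;0 0 .12 0 0 0;0 0 .04 0 0 0;0 0 0 0 0 0;0 0 0 0 0 0';  python3 -m jog '0 0 0 0 0 0;0 0 0 0 0 0;0 0 0 0 0 0;0 0 0 0 0 0;0 0 0 0 0 0;0 0 0 0 0 0;0 0 0 0 0 0;0 0 0 0 0 0;0 0 0 0 0 0;0 0 0 0 0 0' -1 50; python3 -m jog '0 0 -.2 0 0 0;0 0 -.5 0 0 0;0 0 -.6 0 0 0;0 0 -.6 0 0 0;0 0 -.6 0 0 0;0 0 -.3 0 0 0;0 0 0 0 0 0;0 0 0 0 0 0';python3 - <<'E'
from h import *
from plant import arm
go(.5191,.2674,.28,162.57)
s=arm.snapshot("wrist"); cv2.imwrite('pics/w10.png',s["pixels"][:,:,::-1])
E
```

```text
t: 26.62
position: [0.5539, -0.004, 0.1774]
ee_rot: [0.681, 0.732, 0.0, 0.0]
contact_force: [0.3, 0.5, 0.8]
grip_width: 0.0856
t: 27.45
position: [0.5541, -0.004, 0.1776]
ee_rot: [0.681, 0.732, 0.0, 0.0]
contact_force: [-1.3, 0.5, 4.5]
grip_width: 0.0242
t: 28.12
position: [0.5537, -0.004, 0.2891]
ee_rot: [0.681, 0.732, 0.0, 0.0]
contact_force: [-0.6, -0.1, -2.6]
grip_width: 0.0245
pos [ 0.5537 -0.004   0.2891] units tool xyz [ 6.829 -0.381  0.228] tilt [ 4.e-04 -1.e-04 -1.e+00]
axis now 94.08 tool z turn units -17.123 joints [-0.22  0.27  1.76  0.    1.12 -0.29]
F [-0.6 -0.1 -2.6] grip 0.0245 t 28.1167
```

View pics/w10.png

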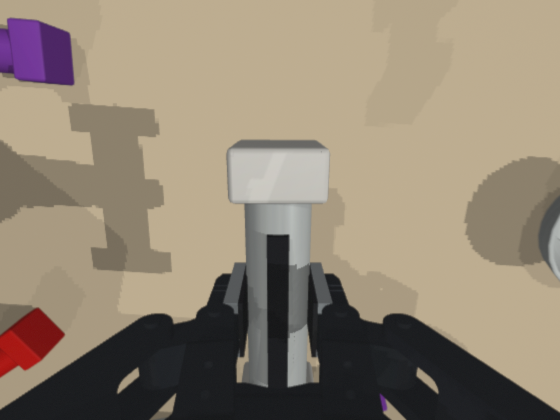

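Bar canister is held level and central, with its bar tag up at u≈278. Carrying it to the cradle.

```bash
python3 -m jog '.4 -.02 0 0 0 0;.85 -.05 0 0 0 0;.85 -.05 0 0 0 0;.85 -.05 0 0 0 0;.85 -.05 0 0 0 0;.85 -.05 0 0 0 0;.85 -.05 0 0 0 0;.85 -.05 0 0 0 0;.4 -.01 0 0 0 0;.13 0 0 0 0 0;0 0 0 0 0 -.5;0 0 0 0 0 -1' && python3 -m jog '0 0 0 0 0 -1;0 0 0 0 0 -1;0 0 0 0 0 -1;0 0 0 0 0 -1;0 0 0 0 0 -1;0 0 0 0 0 -1;0 0 0 0 0 -1;0 0 0 0 0 -1;0 0 0 0 0 -1;0 0 0 0 0 -1;0 0 0 0 0 -1;0 0 0 0 0 -1' && python3 -m jog '0 0 0 0 0 -1;0 0 0 0 0 -1;0 0 0 0 0 -1;0 0 0 0 0 -.6;0 0 0 0 0 0;0 0 0 0 0 0';python3 - <<'E'
from h import *
go(.5191,.2674,.23,162.57)
E
```

```text
t: 29.17
position: [0.5184, 0.2694, 0.2871]
ee_rot: [0.641, 0.767, -0.002, -0.001]
contact_force: [-0.4, -0.6, -2.0]
grip_width: 0.0243
t: 30.17
position: [0.5188, 0.2683, 0.2872]
ee_rot: [0.274, 0.962, -0.001, -0.001]
contact_force: [-0.3, -0.1, -1.2]
grip_width: 0.0247
t: 30.67
position: [0.5189, 0.2686, 0.2878]
ee_rot: [0.153, 0.988, -0.001, -0.001]
contact_force: [0.0, 0.0, -2.9]
grip_width: 0.0243
pos [0.5189 0.2686 0.2878] units tool xyz [-0.016 -0.025  1.444] tilt [-2.5e-03 -9.0e-04 -1.0e+00]
axis now 162.35 tool z turn units -0.054 joints [ 0.27  0.33  1.68 -0.    1.14 -0.99]
F [ 0.   0.  -2.9] grip 0.0243 t 30.6667
```

```bash
python3 -m jog '0 -.03 .4 0 0 -.05;0 0 .5 0 0 0;0 0 .35 0 0 0;0 0 .1 0 0 0;0 0 0 0 0 0;0 0 0 0 0 0';python3 - <<'E'
from h import *
from plant import arm
go(.5191,.2674,.211,162.57)
s=arm.snapshot("wrist"); cv2.imwrite('pics/w11.png',s["pixels"][:,:,::-1])
E
```

```text
t: 31.17
position: [0.519, 0.2681, 0.2354]
ee_rot: [0.151, 0.989, -0.0, -0.0]
contact_force: [0.4, 0.9, -2.4]
grip_width: 0.0244
pos [0.519  0.2681 0.2354] units tool xyz [-0.009 -0.017  0.609] tilt [-3.e-04 -1.e-04 -1.e+00]
axis now 162.64 tool z turn units 0.017 joints [ 0.27  0.41  1.7  -0.    1.04 -0.99]
F [ 0.4  0.9 -2.4] grip 0.0244 t 31.1667
```

View pics/w11.png

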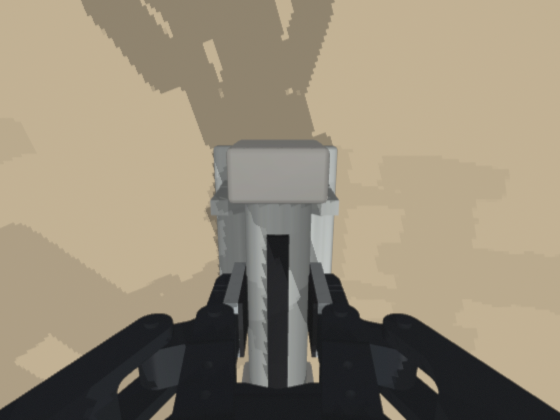

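The barrel at u≈278 is centred between the cradle rims at (218,205) and (332,205). Lowering.

```bash
python3 -m jog '-.01 -.02 .2 0 0 0;0 0 .17 0 0 0;0 0 .1 0 0 0;0 0 .05 0 0 0;0 0 0 0 0 0;0 0 0 0 0 0';python3 -m jog '0 0 .03 0 0 0;0 0 .02 0 0 0;0 0 0 0 0 0;0 0 0 0 0 0'
```

```text
t: 31.72
position: [0.5189, 0.2674, 0.2143]
ee_rot: [0.151, 0.989, -0.0, -0.0]
contact_force: [-0.5, 0.1, -2.3]
grip_width: 0.0243
t: 32.05
position: [0.519, 0.2674, 0.2126]
ee_rot: [0.151, 0.989, 0.0, 0.0]
contact_force: [-0.5, 0.5, -2.1]
grip_width: 0.0245
```

```bash
python3 -m jog '0 0 .03 0 0 0;0 0 .015 0 0 0;0 0 0 0 0 0;0 0 0 0 0 0';python3 -m jog '0 0 .015 0 0 0;0 0 0 0 0 0;0 0 0 0 0 0'
```

```text
t: 32.38
position: [0.5191, 0.2673, 0.2112]
ee_rot: [0.151, 0.989, -0.0, 0.0]
contact_force: [-1.9, -2.0, 4.9]
grip_width: 0.024
t: 32.63
position: [0.5192, 0.2673, 0.2111]
ee_rot: [0.15, 0.989, -0.0, 0.0]
contact_force: [-3.8, -3.7, 8.1]
grip_width: 0.0245
```

```bash
python3 -m jog '0 0 .01 0 0 0;0 0 0 0 0 0;0 0 0 0 0 0' - 20; python3 -m jog '0 0 0 0 0 0;0 0 0 0 0 0;0 0 0 0 0 0;0 0 0 0 0 0;0 0 0 0 0 0' 0.1; python3 -m jog '0 0 -.3 0 0 0;0 0 -.6 0 0 0;0 0 -.8 0 0 0;0 0 -.8 0 0 0;0 0 -.8 0 0 0;0 0 -.8 0 0 0;0 0 0 0 0 0;0 0 0 0 0 0';python3 - <<'E'
from h import *
from plant import arm
s=arm.snapshot("wrist"); cv2.imwrite('pics/w12.png',s["pixels"][:,:,::-1]); 
P=cloud(s).reshape(-1,3)
d=P[:,:2]-(.5191,.2674)
for lo in(.058,.064):
    m=P[(np.hypot(*d.T)<.08)&(P[:,2]>lo)&(P[:,2]<.09)]; print(m[:,2].max(),cv2.minAreaRect(m[:,:2].astype(np.float32)*1000))
# level: cap heights at either end
a=np.radians(162.57); u=d@[np.cos(a),np.sin(a)]
for sg in(1,-1):
    m=P[(np.hypot(*d.T)<.08)&(u*sg>.047)&(u*sg<.063)&(P[:,2]>.058)&(P[:,2]<.09)]; print(sg,np.median(m[:,2]))
s=arm.snapshot("scene"); cv2.imwrite('pics/s12.png',s["pixels"][:,:,::-1]); 
P=cloud(s)
for nm,b in dict(jar=(80,235,118,275),bottle=(450,145,490,200),bowl=(285,270,335,312)).items():
    q=P[b[1]:b[3],b[0]:b[2]].reshape(-1,3);q=q[q[:,2]>.02]; print(nm,np.nanmin(q,0),np.nanmax(q,0))
go(.5191,.2674,.38,162.57)
E
```

```text
t: 32.88
position: [0.5192, 0.2673, 0.211]
ee_rot: [0.151, 0.989, -0.0, 0.0]
contact_force: [-5.0, -4.0, 12.8]
grip_width: 0.0244
t: 33.3
position: [0.5189, 0.2675, 0.2095]
ee_rot: [0.151, 0.989, 0.0, -0.0]
contact_force: [0.4, -0.2, 0.1]
grip_width: 0.0467
t: 33.97
position: [0.5196, 0.2676, 0.3773]
ee_rot: [0.151, 0.989, 0.001, 0.003]
contact_force: [-0.5, 0.1, -1.0]
grip_width: 0.0467
0.06900695587863859 ((520.0257568359375, 265.7197265625), (33.86183166503906, 127.71115112304688), 72.35215759277344)
0.06900695587863859 ((520.0081787109375, 265.5969543457031), (33.588497161865234, 127.65027618408203), 72.57203674316406)
1 0.06608929699222053
-1 0.06615086808613829
jar [ 0.55893135 -0.53452485  0.02000009] [ 0.62287635 -0.46958064  0.08383634]
bottle [0.50290657 0.48486644 0.02015946] [0.56476711 0.54645161 0.16275531]
bowl [ 0.73837192 -0.03746395  0.02000755] [0.82667094 0.0513182  0.04400675]
pos [0.5186 0.2673 0.3735] units tool xyz [-0.012  0.006 -0.162] tilt [-5.e-04 -1.e-04 -1.e+00]
axis now 162.68 tool z turn units 0.028 joints [ 0.27  0.23  1.62  0.    1.3  -1.  ]
F [-0.2 -0.6 -0.9] grip 0.0467 t 34.0667
```

View pics/w12.png

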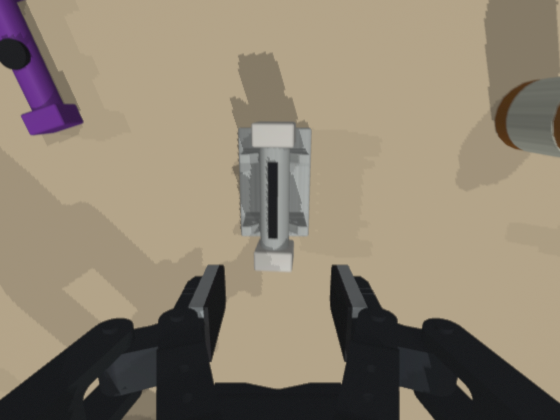

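View pics/s12.png

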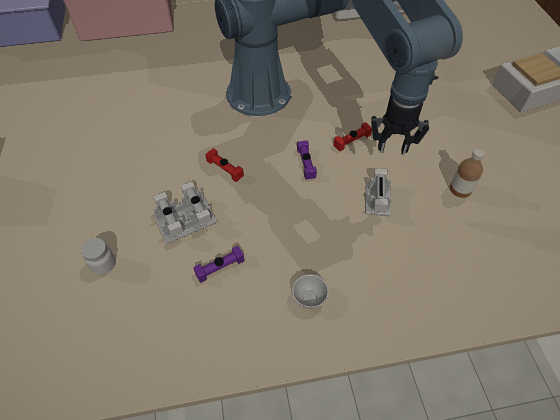

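The bar canister is home and level, with caps at 66.1 mm at both ends. The bystanders haven't moved. Handing in.

```bash
python3 -c "
from plant import arm
print(arm.finish_job())"
```

```text
the job is handed in; nothing more can be done
None
```

The job is handed in, finished at about 34 s of the 69 s allowed. The two disc canisters are in the ready rack, one in each place, and the bar canister is in the return cradle. I lowered each one until light contact (about 8–13 N) at the expected height before releasing it.

**Ready rack:** both disc canisters measured within about 1 mm of their seats and within 0.1° of the rack axis. Cap tops were at 67–68 mm, tags up and caps outside the plates.

**Return cradle:** the bar canister is level, with both caps at 66.1 mm and its tag up. Its measured centre was about 2 mm off the seat. I put that down to the arm still settling during the snapshot and did not re-measure; it is well inside the 9 mm end play.

**Bystanders:** the bottle, jar and bowl were where they started, within about 2–3 mm, which is camera noise. The red and purple look-alikes were not touched.

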